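# Pull up one G-clamp on a glued painting panel and prove the other

### The arm

A 6-joint arm with a two-finger parallel gripper is mounted at the origin on the work surface. World frame = base frame: x ahead of the robot, y to its left, z up, the work surface at z = 0. Lengths are in mm, angles in rad, forces in N, time in s.
With the tool pointing down it reaches from about 225 to 725 mm from the base axis. Payload 3.1 kg.
Tool frame: the origin (TCP) lies between the finger pads; the fingertips stand 19 mm ahead of it and the grasp point (between the pads) is the TCP; z points along the fingers, y is the direction in which the jaws open and shut (so a half turn about z gives the same grasp; the last joint's range is limited). The gripper opens to 85 mm and grips with 20 to 120 N. Pads are 22 mm wide; open, the fingers measure 114 mm over their backs; the gripper's body (76 mm by 85 mm) begins 54 mm behind the grasp point. The pads swing forward as they close: fully open they stand 13 mm farther back than shut.
Start: joints at [1.031, 0.048, 0.099, 1.622, 0, 1.443], TCP at [210.142, 481.1, 250.312] pointing down, gripper open.
Joint ranges: [-2.91, 2.91], [-0.99, 1.94], [-1.21, 1.42], [-2.12, 2.29], [-1.49, 1.47], [-3.14, 3.14]. Speed limits (rad/s): [2.79, 2.79, 3.14, 3.14, 3.14, 3.14].

### API

Orientations are given as a 3x3 rotation matrix whose columns are the frame's x, y, z axes.
In Python, from bench import ctrl gives the robot as it stands. The module is installed in compiled form; this text tells all that it offers.
- The arm moves only by the tool arm_command, never from a script. Its argument "motion" is a list of rows, each a list of 3 entries, a list of its own where there are three numbers: the shift along the tool's x, y, z in cm, then the turn, a rotation vector about the tool's x, y, z in degrees, then the opening, from 0 (shut) to 1 (fully open). A call has 1 to 12 rows; each row shifts and turns the pose as measured when the row begins, along the tool's axes as they then stand; what a row does not reach is not made up. A row lasts 1/8 s, in which the tool goes at most 62.5 mm and 10.7 degrees, less where a joint would pass 70% of its speed; a pose out of reach is approached as far as the arm can. A call is refused whole if a number of a shift passes 6.25 or a number of a turn 10.7, either way. A call with a gripper value outside its range is refused whole. The fingers move at their own pace and stop on an object; "force" is the grip in N (left out, the last holds). Time passes only in rows, so rows that do not move let the fingers close. It gives the time, the measured TCP pose, the force and the opening at its end, in the units of the state.
- ctrl.read_state(): the state, without advancing time (a new reading comes with each control period).
- ctrl.capture(name): name is "scene" or "top"; returns the picture (384x512x3 uint8, red, green, blue); there is no depth.
- ctrl.get_calibration(name): a dict with "fx", "fy", "cx", "cy" (pixels), "R" (3x3) and "t" (3): a world point X has camera coordinates R X + t. Camera axes: x right, y down, z forward; pixel columns grow to the right and rows downward; lengths in mm; the calibration is good to about 2 mm. A picture is of the moment at which its call begins. get_calibration takes no time and is no camera call.
- ctrl.finish_job(): hands the job in, once; it reports no verdict.
The state is a dict: "time": time; "qpos": joint angles; "qd": joint speeds; "effort": joint torques, N m; "tool_pos": TCP position; "tcp_rot": TCP orientation; "ft_force": force on the tool from outside, world axes, zero at the start; "moment": the same for the moment, N m; "gripper_width": finger opening in mm.
Only numpy, scipy, OpenCV 4.12 (cv2) and the standard library are available. Lean on these libraries where they do the work, as an engineer would, in place of code of your own. Each camera call takes 0.05 s, during which the arm holds its last target. There are 200 camera calls.

### The job

The front rail of this wooden painting panel has just been glued on and is held by two G-clamps: turn the one with the orange T-handle, which is still slack, clockwise (seen from above) until it resists with about 0.45 N m, and keep that pull on for a good second to see that it turns no further. Then let go and give the black T-handle, which was set earlier and must not be turned either way, the same clockwise pull of about 0.45 N m for a good second to prove that its screw holds. Never pull either handle with more than 0.65 N m, or the soft rail is crushed; finish with both handles let go and leave the other things on the bench where they are.

Things in the scene. Friction and masses are not known exactly. Their poses are not given: they have to be found in the camera images.
- panel: The glue-up, fixed to the bench: a birch painting panel 240 x 340 x 9 mm lying on two 30 mm bench blocks with a frame of four rails 19 mm wide and 38 mm high on it (top at 77 mm); on the front rail lies a dark hardwood strip (caul) 36 mm wide, 320 mm long, its top 87 mm above the bench. Origin: on the bench under the middle of the front rail; x points away from the robot side across the panel (the panel spans x -10 to +230 mm), y along the front rail, z up.
- orange_clamp: Cast-iron G-clamp with the orange T-handle, its frame fixed (it does not shift or turn when its handle is turned). Origin: on the bench, on the vertical screw axis. The frame's spine stands 48 to 68 mm from the axis towards -x of this body, the frame is 14 mm wide and its top is 128 mm above the bench; the frames stand 170 to 250 mm apart and the two clamps may be swapped left and right.
- black_clamp: The same G-clamp with the black T-handle; origin and axes as for the orange one.
- orange_grip (a point): Centre of the orange T-handle's bar, on the vertical screw axis, 175 mm above the bench. x points along the bar, z up. The bar is 90 mm long, 12 mm thick and 14 mm high; an 11 mm round stem of the same width runs down from its middle, and the frame lies 40 mm beneath the bar. The handle turns with the screw about the vertical axis and sinks 4 mm a turn when tightened, so its height hardly changes.
- black_grip (a point): The same point on the black T-handle, same sizes and axes.
- orange_turn (a joint): Screw angle of the orange clamp, rad, growing as it tightens (clockwise from above); -0.1 to 0.1 at the start. It turns freely (drag 0.04 N m) for an unseen 0.1 to 1.1 rad until its shoe meets the strip; then the resistance climbs to 0.45 N m over 0.25 to 0.6 rad (0.8 to 2 N m a rad turning, up to 5 in the first few hundredths after a stop). It stays where it is left.
- black_turn (a joint): Angle of the black clamp's screw, rad, 0 at the start, growing as it is tightened (clockwise from above). It is already tight, gives way only above about 0.9 N m, and has no play: in a firm grip on the bar the pull rises by some 10 to 25 N m for each rad the gripper turns, so a few hundredths of a rad are enough.
- orange_pull (a joint): Elastic twist between the orange handle and its screw, rad: 0 when nobody pulls, 0.011 at a clockwise pull of 0.45 N m (40 N m a rad). Too small to be read reliably; it is what the pull is judged by.
- black_pull (a joint): The same for the black handle.
- orange_screw: The orange clamp's screw: steel, 12 mm thick, with a round shoe 30 mm wide at its foot that presses on the strip. Origin: centre of the shoe's underside, on the screw axis, x turning with the screw.
- black_screw: The black clamp's screw, the same.
- glue: Bystander: white glue bottle, 60 mm wide, 175 mm high. Origin: centre of its underside.
- teal_paint: Bystander: white paint jar with teal label, 68 mm wide, 62 mm high. Origin: centre of its underside.
- blue_paint: Bystander: blue paint bottle, 48 mm wide, 125 mm high. Origin: centre of its underside.
- brush_jar: Bystander: glass jar 76 mm wide with brushes, 280 mm high in all. Origin: centre of its underside.
- screwdriver: Bystander: red screwdriver lying on the bench.
- offcut: Bystander: offcut of rail 110 x 38 x 19 mm lying flat. Origin: centre of its underside.
- sanding_block: Bystander: wooden sanding block 130 x 45 x 22 mm. Origin: centre of its underside.

How it is judged:
By the outcome, as a careful person would: the job done as asked, in the order asked, and still so for the second after the job is handed in, with the robot touching nothing.
It also fails if it takes over 64 s, if anything falls off the work surface, if the arm or the gripper's body presses on something with over 40 N, if the wrist force passes 120 N, or if a joint passes its speed limit or range.

## Working session

There is one attempt and no reset: what is moved stays moved. The work goes in short steps, Python scripts to look and compute and a tool call to move; the robot and the scene stay as the last step left them, time stands still between calls to the robot, and variables do not carry over. Pictures are saved under pics/ and viewed, about 8 in all and at most 12, crops included, and the job is handed in when it is done.

Besides the shell and the picture viewer there is one more tool, called after ">>>" as name([rows], argument=value, ...), one row to a line, values as JSON. arm_command: Moves the arm, as the interface text tells. Its arguments: {"type":"object","properties":{"motion":{"type":"array"},"force":{"type":"number"}},"required":["motion"]}

```bash
mkdir -p pics; python3 - <<'E'
from bench import ctrl
import cv2,numpy as np
np.set_printoptions(precision=3,suppress=True)
for n in("scene","top"):
    im=ctrl.capture(n);cv2.imwrite(f"pics/{n}0.png",im[:,:,::-1]);c=ctrl.get_calibration(n);print(n,c)
print(ctrl.read_state())
E
```

```text
scene {'fx': 393.1761203993171, 'fy': 393.1761203993171, 'cx': 254.8073473581004, 'cy': 193.16057026887495, 'R': array([[-0.705,  0.709,  0.001],
       [ 0.46 ,  0.458, -0.76 ],
       [-0.539, -0.536, -0.649]]), 't': array([ 378.186,  -87.926, 1666.657])}
top {'fx': 406.76537768210335, 'fy': 406.76537768210335, 'cx': 258.52326570881917, 'cy': 197.312913153453, 'R': array([[ 0.018, -1.   ,  0.001],
       [-0.976, -0.018, -0.216],
       [ 0.216,  0.003, -0.976]]), 't': array([ -68.579,  489.22 , 1215.643])}
{'time': 0.1, 'qpos': array([ 1.031,  0.049,  0.098,  1.622, -0.   ,  1.443]), 'qd': array([ 0.002, -0.001,  0.001,  0.001,  0.002, -0.   ]), 'effort': array([  0.003, -33.985,  32.094,   0.016,  -0.   ,   0.   ]), 'tool_pos': array([209.899, 480.639, 249.208]), 'tcp_rot': array([[-0.916,  0.4  , -0.001],
       [ 0.4  ,  0.916, -0.002],
       [ 0.   , -0.002, -1.   ]]), 'ft_force': array([-0.229, -0.347,  0.18 ]), 'moment': array([0.007, 0.025, 0.011]), 'gripper_width': 85.69325304162932}
```

View pics/top0.png

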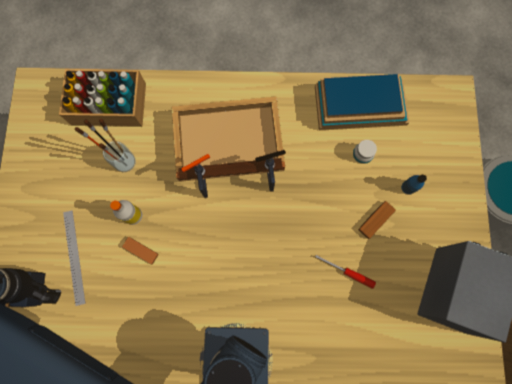

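View pics/scene0.png

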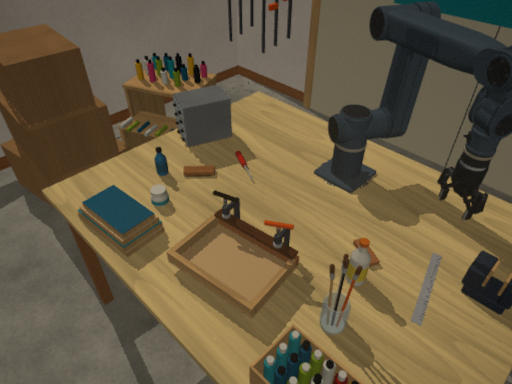

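The top view shows the orange bar at about (195,162), the black bar at about (270,156), and the two spines towards the robot at (202,185) and (271,183). I'll measure the bars next.

```bash
cat > h.py <<'E'
from bench import ctrl
import cv2,numpy as np
np.set_printoptions(precision=3,suppress=True)
def ray(n,u,v,z):
    c=ctrl.get_calibration(n);R,t=c["R"],c["t"]
    d=R.T@np.array([(u-c["cx"])/c["fx"],(v-c["cy"])/c["fy"],1]);o=-R.T@t
    return o+d*(z-o[2])/d[2]
def bar(n,kind,box,im,z=180):
    x0,y0,x1,y1=box;c=im[y0:y1,x0:x1];h=cv2.cvtColor(c,cv2.COLOR_RGB2HSV)
    m=((h[...,0]<14)&(h[...,1]>190)&(h[...,2]>150)) if kind=="o" else (h[...,2]<60)
    m=m.astype(np.uint8);k,l,s,ce=cv2.connectedComponentsWithStats(m)
    i=1+np.argmax(s[1:,4]);ys,xs=np.nonzero(l==i)
    r=cv2.minAreaRect(np.c_[xs+x0,ys+y0].astype(np.float32));b=cv2.boxPoints(r)
    e=[np.linalg.norm(b[0]-b[1]),np.linalg.norm(b[1]-b[2])]
    p,q=((b[0]+b[3])/2,(b[1]+b[2])/2) if e[0]>e[1] else ((b[0]+b[1])/2,(b[2]+b[3])/2)
    P,Q=ray(n,*p,z),ray(n,*q,z)
    print(n,kind,s[i],"px",p,q,"mid",(P+Q)/2,"len",np.linalg.norm(P-Q),"ang",np.degrees(np.arctan2(*(Q-P)[1::-1])))
E
python3 - <<'E'
from h import *
t=cv2.imread("pics/top0.png")[:,:,::-1];s=cv2.imread("pics/scene0.png")[:,:,::-1]
bar("top","o",(170,145,220,175),t);bar("scene","o",(255,210,300,235),s)
bar("top","b",(250,145,290,164),t);bar("scene","b",(208,188,243,208),s)
a=cv2.resize(t[90:210,160:300],None,fx=4,fy=4,interpolation=cv2.INTER_CUBIC)
b=cv2.resize(s[180:260,200:310],None,fx=3.6,fy=3.6,interpolation=cv2.INTER_CUBIC)
w=np.zeros((a.shape[0]+0,800,3),np.uint8);w[:,:560]=a
cv2.imwrite("pics/ca.png",a[:,:,::-1])
cv2.imwrite("pics/both.png",np.vstack([cv2.resize(t[130:200,160:300],None,fx=4.2,fy=4.2,interpolation=2),cv2.resize(s[180:250,190:330],None,fx=4.2,fy=4.2,interpolation=2)])[:,:,::-1])
E
```

```text
top o [ 12   9  28  17 123] px [181.696 169.426] [208.988 154.977] mid [561.856 122.118 180.   ] len 87.80422918626864 ang -59.5502880232921
scene o [10 11 28  6 61] px [264.98  221.128] [292.093 225.409] mid [560.968 124.801 180.   ] len 82.57645093734804 ang 122.2041118863061
top b [  1   6  34  13 189] px [251.735 164.389] [284.973 154.162] mid [574.405 -86.252 180.   ] len 100.07388916378311 ang -71.13241433457844
scene b [  5   3  26  17 174] px [212.002 196.137] [238.749 204.647] mid [604.502 -65.776 180.   ] len 97.07066180285142 ang 109.87675148456647
```

View pics/both.png

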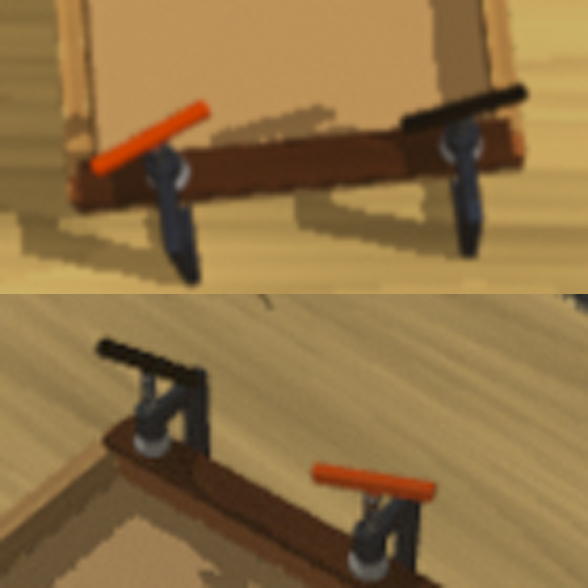

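```bash
python3 - <<'E'
from h import *
from scipy.optimize import least_squares
def tri(pt,ps):
    A=[];b=[]
    for n,(u,v) in(("top",pt),("scene",ps)):
        c=ctrl.get_calibration(n);P=np.c_[c["R"],c["t"]];x=(u-c["cx"])/c["fx"];y=(v-c["cy"])/c["fy"]
        for r in(x*P[2]-P[0],y*P[2]-P[1]):A.append(r[:3]);b.append(-r[3])
    return np.linalg.lstsq(np.array(A),np.array(b),rcond=None)[0]
for nm,a,b in(("o",((181.7,169.4),(292.1,225.4)),((209,155),(265,221.1))),("b",((256.4,159.5),(238.3,201)),((285,151.9),(213.3,192.4)))):
    A,B=tri(*a),tri(*b);print(nm,A,B,(A+B)/2,np.linalg.norm(A-B),np.degrees(np.arctan2(*(B-A)[1::-1])))
    for n,i in(("top",0),("scene",1)):
        P,Q=ray(n,*a[i],177),ray(n,*b[i],177);print(n,(P+Q)/2,np.linalg.norm(P-Q),np.degrees(np.arctan2(*(Q-P)[1::-1])))
for nm,u,v,z in(("jar",118,160,90),("glue",125,210,100)):print(nm,ray("top",u,v,z))
E
```

```text
o [539.44  159.953 180.553] [582.951  86.453 178.301] [561.196 123.203 179.427] 85.44298811750286 -59.37496871449452
top [562.792 122.596 177.   ] 87.99433209130224 -59.641806702547655
scene [558.562 122.831 177.   ] 82.85146918579562 -57.85776107862051
b [572.375 -47.381 170.165] [ 599.637 -133.132  170.492] [586.006 -90.257 170.328] 89.9816635240217 -72.36358576810701
top [586.226 -92.869 177.   ] 85.50137136401717 -73.40729175868246
scene [589.257 -80.909 177.   ] 93.78761705538922 -72.08285112537537
jar [592.426 376.562  90.   ]
glue [434.054 337.579 100.   ]
```

>>> arm_command([
  [[-4.66, -1.87, 0], [0, 0, 0], 1],
  [[-4.66, -1.87, 0], [0, 0, 0], 1],
  [[-4.66, -1.87, 0], [0, 0, 0], 1],
  [[-4.66, -1.87, 0], [0, 0, 0], 1],
  [[-4.66, -1.87, 0], [0, 0, 0], 1],
  [[-4.66, -1.87, 0], [0, 0, 0], 1],
  [[-4.66, -1.87, 0], [0, 0, 0], 1],
  [[-4.66, -1.87, 0], [0, 0, 0], 1],
  [[-4.66, -1.87, 0], [0, 0, 0], 1],
  [[-4.66, -1.87, 0], [0, 0, 0], 1],
])

```text
time: 1.35
tool_pos: [569.3, 114.7, 242.1]
tcp_rot: [[-0.92, 0.392, -0.009], [0.392, 0.92, -0.005], [0.007, -0.008, -1.0]]
ft_force: [0.6, 0.7, -0.3]
gripper_width: 85.5
```

>>> arm_command([
  [[0, 0, 0], [0, 0, -10.6], 1],
  [[0, 0, 0], [0, 0, -10.6], 1],
  [[0, 0, 0], [0, 0, -10.6], 1],
  [[0, 0, 0], [0, 0, -10.6], 1],
  [[0, 0, 0], [0, 0, -10.6], 1],
  [[0, 0, 0], [0, 0, -10.6], 1],
  [[0, 0, 0], [0, 0, -10.6], 1],
  [[0, 0, 0], [0, 0, -10.6], 1],
  [[0, 0, 0], [0, 0, -10.6], 1],
  [[0, 0, 0], [0, 0, -10.6], 1],
  [[0, 0, 0], [0, 0, -10.6], 1],
  [[0, 0, 0], [0, 0, -10.6], 1],
])

```text
time: 2.85
tool_pos: [568.0, 109.6, 230.1]
tcp_rot: [[0.274, -0.961, -0.03], [-0.962, -0.274, -0.007], [-0.002, 0.031, -1.0]]
ft_force: [0.2, 0.1, -0.3]
gripper_width: 85.2
```

```bash
cat > s.py <<'E'
from h import *
import sys
s=ctrl.read_state();R=s["tcp_rot"]
print("t",s["time"],"q",s["qpos"],"pos",s["tool_pos"],"yang",np.degrees(np.arctan2(R[1,1],R[0,1])),"z",R[:,2],"F",s["ft_force"],"M",s["moment"],"w",s["gripper_width"])
if len(sys.argv)>2:
    d=np.array([float(x) for x in sys.argv[1:4]])-s["tool_pos"];print("tool shift cm",R.T@d/10)
E
python3 s.py 561.5 122.8 177
```

```text
t 2.85 q [ 0.077  0.218  0.246  1.629 -0.004 -1.771] pos [567.992 109.557 230.082] yang -164.09561852081563 z [-0.03  -0.007 -1.   ] F [ 0.18   0.101 -0.289] M [0.055 0.002 0.018] w 85.22997460113754
tool shift cm [-1.442  0.099  5.316]
```

```bash
cat > s.py <<'E'
from h import *
import sys
from scipy.spatial.transform import Rotation as Ro
# usage: s.py x y z yang -> remaining shift (cm, tool) and turn (deg, tool)
s=ctrl.read_state();R=s["tcp_rot"];a=[float(x) for x in sys.argv[1:]]
print("t",s["time"],"q6",s["qpos"][5],"pos",s["tool_pos"],"yang %.2f"%np.degrees(np.arctan2(R[1,1],R[0,1])),"F",s["ft_force"],"M",s["moment"],"Mz %.3f"%s["moment"][2],"w %.2f"%s["gripper_width"])
if a:
    g=np.radians(a[3]);y=np.array([np.cos(g),np.sin(g),0]);z=np.array([0,0,-1.]);T=np.c_[np.cross(y,z),y,z]
    print("shift cm",R.T@(np.array(a[:3])-s["tool_pos"])/10,"turn deg",Ro.from_matrix(R.T@T).as_rotvec(degrees=True))
E
```

>>> arm_command([
  [[-1.44, 0.1, -0.1], [0.9, 0, 0], 1],
  [[0, 0, -0.1], [0.9, 0, -7.4], 1],
  [[0, 0, -0.1], [0.2, 0, -7.4], 1],
])

```text
time: 3.22
tool_pos: [561.4, 125.5, 231.5]
tcp_rot: [[0.51, -0.86, 0.001], [-0.86, -0.51, 0.006], [-0.005, -0.004, -1.0]]
ft_force: [0.5, -0.6, 0.9]
gripper_width: 85.6
```

```bash
python3 s.py 561.5 122.8 177 -149.4
```

```text
t 3.225 q6 -2.005807081518055 pos [561.397 125.522 231.484] yang -149.33 F [ 0.493 -0.585  0.897] M [ 0.031 -0.038  0.045] Mz 0.045 w 85.55
shift cm [0.264 0.154 5.447] turn deg [-0.251  0.258  0.073]
```

>>> arm_command([
  [[0.26, 0.15, 1.7], [0, 0.2, 0], 1],
  [[0, 0, 1.7], [0, 0, 0], 1],
  [[0, 0, 1.7], [0, 0, 0], 1],
  [[0, 0, 0], [0, 0, 0], 1],
])

```text
time: 3.72
tool_pos: [559.7, 125.5, 177.7]
tcp_rot: [[0.506, -0.863, 0.003], [-0.863, -0.506, 0.005], [-0.003, -0.005, -1.0]]
ft_force: [-1.7, -0.2, -0.0]
gripper_width: 85.6
```

```bash
python3 s.py 561.5 122.8 176 -149.4; python3 - <<'E'
from h import *
s=ctrl.capture("scene");t=ctrl.capture("top")
cv2.imwrite("pics/both2.png",np.vstack([cv2.resize(t[130:200,160:300],None,fx=4.2,fy=4.2,interpolation=2),cv2.resize(s[180:250,190:330],None,fx=4.2,fy=4.2,interpolation=2)])[:,:,::-1])
E
```

```text
t 3.725 q6 -1.999442940645448 pos [559.692 125.49  177.745] yang -149.63 F [-1.655 -0.195 -0.028] M [-0.025 -0.004 -0.003] Mz -0.003 w 85.64
shift cm [ 0.324 -0.019  0.174] turn deg [-0.275  0.145 -0.229]
```

View pics/both2.png

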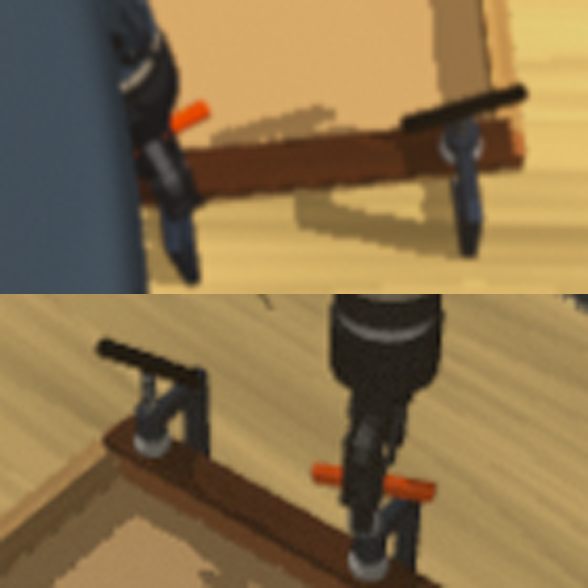

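The gripper straddles the orange bar at its middle (scene crop about (362,482)). Next I nudge it to centre and close gently.

>>> arm_command([
  [[0.32, 0, 0.0], [0, 0, 0], 0.4],
  [[0, 0, -0.05], [0, 0, 0], 0],
  [[0, 0, -0.1], [0, 0, 0], 0],
  [[0, 0, -0.1], [0, 0, 0], 0],
  [[0, 0, -0.1], [0, 0, 0], 0],
  [[0, 0, -0.1], [0, 0, 0], 0],
], force=30)

```text
time: 4.58
tool_pos: [563.1, 121.9, 185.1]
tcp_rot: [[0.505, -0.863, 0.007], [-0.863, -0.505, 0.004], [-0.0, -0.008, -1.0]]
ft_force: [0.4, -0.0, -4.9]
gripper_width: 11.0
```

```bash
python3 s.py 561.5 122.8 176 -149.4
```

```text
t 4.575 q6 -2.004901001754524 pos [563.137 121.895 185.119] yang -149.68 F [ 0.392 -0.036 -4.908] M [-0.061 -0.324  0.08 ] Mz 0.080 w 10.98
shift cm [-0.161  0.103  0.911] turn deg [-0.467 -0.    -0.283]
```

>>> arm_command([
  [[0, 0, 0], [0, 0, 0], 0.35],
  [[-0.1, 0.1, 0.5], [-0.4, 0, 0], 0.35],
  [[0, 0, 0.5], [0, 0, 0], 0.3],
  [[0, 0, 0], [0, 0, 0], 0.3],
])

```text
time: 5.08
tool_pos: [562.8, 122.9, 176.1]
tcp_rot: [[0.505, -0.863, 0.004], [-0.863, -0.505, 0.002], [0.001, -0.004, -1.0]]
ft_force: [-0.6, 0.4, -0.5]
gripper_width: 25.4
```

```bash
python3 s.py 561.5 122.8 176 -149.4
```

```text
t 5.075 q6 -2.002201102189599 pos [562.786 122.933 176.056] yang -149.67 F [-0.622  0.357 -0.499] M [0.02  0.008 0.015] Mz 0.015 w 25.40
shift cm [-0.054  0.118  0.005] turn deg [-0.246 -0.031 -0.268]
```

>>> arm_command([
  [[0, 0, 0], [0, 0, 0], 0],
  [[0, 0, 0], [0, 0, 0], 0],
  [[0, 0, 0], [0, 0, 0], 0],
])

```text
time: 5.45
tool_pos: [562.5, 122.8, 176.3]
tcp_rot: [[0.505, -0.863, 0.004], [-0.863, -0.505, 0.001], [0.001, -0.004, -1.0]]
ft_force: [0.3, 0.0, -0.4]
gripper_width: 11.5
```

```bash
python3 s.py 561.5 122.8 176 -149.4
```

```text
t 5.45 q6 -2.0023240861445135 pos [562.494 122.769 176.321] yang -149.66 F [ 0.265  0.018 -0.412] M [-0.063  0.116  0.05 ] Mz 0.050 w 11.47
shift cm [-0.053  0.084  0.032] turn deg [-0.215 -0.042 -0.263]
```

>>> arm_command([
  [[0, 0, 0], [0, 0, 0], 0],
  [[0, 0, 0], [0, 0, 4], 0],
  [[0, 0, 0], [0, 0, 5], 0],
  [[0, 0, 0], [0, 0, 5], 0],
], force=70)

```text
time: 5.95
tool_pos: [562.4, 122.7, 176.3]
tcp_rot: [[0.274, -0.962, 0.003], [-0.962, -0.274, 0.001], [-0.0, -0.003, -1.0]]
ft_force: [-0.1, 0.0, -0.5]
gripper_width: 10.5
```

```bash
python3 s.py 562.5 122.8 176 -149.4
```

```text
t 5.95 q6 -1.7505807987341542 pos [562.36  122.668 176.291] yang -164.09 F [-0.101  0.037 -0.495] M [-0.062  0.114  0.045] Mz 0.045 w 10.54
shift cm [-0.009 -0.017  0.029] turn deg [ -0.197  -0.02  -14.69 ]
```

>>> arm_command([
  [[0, 0, 0], [0, 0, 4], 0],
  [[0, 0, 0], [0, 0, 4], 0],
  [[0, 0, 0], [0, 0, 4], 0],
])

```text
time: 6.32
tool_pos: [562.2, 122.6, 176.2]
tcp_rot: [[0.061, -0.998, 0.003], [-0.998, -0.061, 0.001], [-0.001, -0.003, -1.0]]
ft_force: [-1.3, -0.7, -0.2]
gripper_width: 10.9
```

```bash
python3 s.py 562.5 122.8 176 -149.4
```

```text
t 6.325 q6 -1.5342938476405714 pos [562.162 122.602 176.152] yang -176.48 F [-1.306 -0.659 -0.178] M [-0.059  0.128  0.137] Mz 0.137 w 10.91
shift cm [-0.018 -0.035  0.015] turn deg [ -0.166   0.002 -27.083]
```

>>> arm_command([
  [[0, 0, 0], [0, 0, 3], 0],
  [[0, 0, 0], [0, 0, 3], 0],
])

```text
time: 6.58
tool_pos: [562.0, 122.6, 176.1]
tcp_rot: [[-0.046, -0.999, 0.002], [-0.999, 0.046, 0.001], [-0.001, -0.002, -1.0]]
ft_force: [-0.8, -0.5, -0.2]
gripper_width: 10.3
```

```bash
python3 s.py 562.5 122.8 176 -149.4
```

```text
t 6.575 q6 -1.4267745826950082 pos [561.995 122.582 176.124] yang 177.36 F [-0.752 -0.459 -0.239] M [-0.062  0.098  0.241] Mz 0.241 w 10.34
shift cm [-0.024 -0.049  0.013] turn deg [ -0.144   0.003 -33.238]
```

>>> arm_command([
  [[0, 0, 0], [0, 0, 3], 0],
  [[0, 0, 0], [0, 0, 3], 0],
  [[0, 0, 0], [0, 0, 2], 0],
])

```text
time: 6.95
tool_pos: [561.9, 122.6, 176.1]
tcp_rot: [[-0.187, -0.982, 0.002], [-0.982, 0.187, 0.0], [-0.001, -0.002, -1.0]]
ft_force: [-1.2, -0.6, 0.4]
gripper_width: 10.8
```

```bash
python3 s.py 562.5 122.8 176 -149.4
```

```text
t 6.95 q6 -1.2846936062305028 pos [561.86  122.606 176.128] yang 169.24 F [-1.184 -0.622  0.35 ] M [-0.096  0.021  0.39 ] Mz 0.390 w 10.83
shift cm [-0.031 -0.059  0.013] turn deg [ -0.129  -0.017 -41.36 ]
```

>>> arm_command([
  [[0, 0, 0], [0, 0, 1.5], 0],
  [[0, 0, 0], [0, 0, 1], 0],
])

```text
time: 7.2
tool_pos: [561.8, 122.6, 176.1]
tcp_rot: [[-0.23, -0.973, 0.002], [-0.973, 0.23, -0.0], [-0.0, -0.002, -1.0]]
ft_force: [0.2, -1.1, -0.6]
gripper_width: 10.7
```

```bash
python3 s.py 562.5 122.8 176 -149.4
```

```text
t 7.2 q6 -1.2398126202887387 pos [561.834 122.643 176.116] yang 166.68 F [ 0.155 -1.07  -0.612] M [-0.09   0.066  0.358] Mz 0.358 w 10.74
shift cm [-0.031 -0.061  0.012] turn deg [ -0.126  -0.022 -43.923]
```

```bash
cat > m.py <<'E'
from h import *
m=[]
for i in range(5):
    s=ctrl.read_state();m.append([s["moment"][2],*s["ft_force"][:2]]);ctrl.capture("top")
print(np.array(m),"mean",np.mean(m,0)); R=s["tcp_rot"];print(s["time"],np.degrees(np.arctan2(R[1,1],R[0,1])))
E
python3 m.py
```

```text
[[ 0.358  0.155 -1.07 ]
 [ 0.361 -1.198 -0.13 ]
 [ 0.34  -0.461  0.186]
 [ 0.346 -1.203 -0.783]
 [ 0.377 -1.264 -0.836]] mean [ 0.356 -0.794 -0.527]
7.4 166.71610075378368
```

>>> arm_command([
  [[0, 0, 0], [0, 0, 2], 0],
  [[0, 0, 0], [0, 0, 2], 0],
  [[0, 0, 0], [0, 0, 0.5], 0],
])

```text
time: 7.82
tool_pos: [561.8, 122.6, 176.1]
tcp_rot: [[-0.31, -0.951, 0.002], [-0.951, 0.31, -0.0], [-0.001, -0.002, -1.0]]
ft_force: [-0.8, -1.6, -0.7]
gripper_width: 10.7
```

```bash
python3 m.py
```

```text
[[ 0.534 -0.753 -1.577]
 [ 0.512 -0.211 -0.145]
 [ 0.479  0.14  -0.909]
 [ 0.463 -1.587 -0.994]
 [ 0.458 -1.488 -0.978]] mean [ 0.489 -0.78  -0.921]
8.025 162.00899776441236
```

```bash
cat > hold.py <<'E'
from h import *
import sys
m=[];a=[]
for i in range(int(sys.argv[1])):
    s=ctrl.read_state();R=s["tcp_rot"];m.append(s["moment"][2]);a.append(np.degrees(np.arctan2(R[1,1],R[0,1])));ctrl.capture("top")
print(s["time"],"Mz",np.array(m),"mean %.3f"%np.mean(m),"ang",a[0],a[-1])
E
python3 hold.py 10
```

```text
8.525 Mz [0.485 0.447 0.512 0.525 0.482 0.499 0.468 0.467 0.477 0.504] mean 0.486 ang 162.01051501902955 162.00757192789257
```

```bash
python3 hold.py 20
```

```text
9.525 Mz [0.498 0.502 0.502 0.53  0.542 0.493 0.453 0.46  0.487 0.507 0.532 0.513
 0.472 0.546 0.549 0.501 0.519 0.452 0.442 0.503] mean 0.500 ang 162.00747766290044 162.00517941454004
```

>>> arm_command([
  [[0, 0, 0], [0, 0, 0], 0.5],
  [[0, 0, 0], [0, 0, 0], 0.5],
  [[0, 0, 0], [0, 0, 0], 0.5],
  [[0, 0, -2], [0, 0, 0], 0.6],
  [[0, 0, -3], [0, 0, 0], 0.8],
  [[0, 0, -2.5], [0, 0, 0], 1],
])

```text
time: 10.32
tool_pos: [560.8, 122.5, 250.1]
tcp_rot: [[-0.313, -0.95, -0.002], [-0.95, 0.313, 0.001], [0.0, 0.002, -1.0]]
ft_force: [0.1, -0.3, 0.0]
gripper_width: 83.6
```

```bash
python3 s.py 586.5 -89.5 250 17.5
```

```text
t 10.325 q6 -1.1544497655319372 pos [560.782 122.463 250.052] yang 161.74 F [ 0.141 -0.334  0.047] M [-0.048  0.011 -0.025] Mz -0.025 w 83.57
shift cm [19.324 -9.082 -0.015] turn deg [  0.048  -0.175 144.245]
```

```bash
python3 - <<'E'
from h import *
t=ctrl.capture("top");s=ctrl.capture("scene")
c=t[148:166,252:290];print(c.max(2))
for n,im,b in(("top",t,(252,148,290,166)),("scene",s,(208,188,243,208))):
    x0,y0,x1,y1=b;g=im[y0:y1,x0:x1].astype(float);m=g.max(2)
    for th in(25,32,40):
        k=m<th;ys,xs=np.nonzero(k);
        if len(xs)<5: continue
        v=cv2.fitLine(np.c_[xs+x0,ys+y0].astype(np.float32),cv2.DIST_HUBER,0,.01,.01).ravel();print(n,th,len(xs),xs.min()+x0,xs.max()+x0,v)
E
```

```text
[[217 218 217 218 218 218 218 218 218 218 219 211 170 152 153 153 153 152
  153 152 153 153 153 144 141 204 215 209 204 202 207 217 227 229 229 228
  229 229]
 [217 218 218 218 217 217 218 218 218 218 219 209 170 152 152 153 152 153
  154 153 153 153 153 144 140 196 212 211 203 188 180 177 203 227 230 230
  229 230]
 [218 218 217 218 217 218 218 217 217 218 218 210 171 153 151 153 152 153
  153 153 153 152 153 143 130 162 186 186 172 133 110  90 129 201 229 230
  229 229]
 [217 217 218 217 217 218 218 218 218 218 218 212 184 159 153 153 153 154
  153 152 151 143 137 127 104  97 110  99  86  62  49  37  64 151 218 229
  228 227]
 [218 218 217 217 218 218 217 217 218 218 219 218 205 168 153 151 152 149
  139 136 128 108  89  75  58  47  49  41  36  36  36  34  50 126 210 226
  225 225]
 [218 218 218 218 218 218 218 218 218 218 220 219 209 168 143 136 133 124
   98  84  70  57  47  40  36  36  37  35  37  39  44  56  91 157 214 225
  225 224]
 [217 218 218 218 218 218 219 217 217 218 215 202 188 145 108  90  77  66
   51  44  39  36  37  37  36  37  42  52  61  74  96 126 168 210 225 22
[... 1168 characters left out ...]
 67  67  69  70  53  49  51  56
   60  61  62  64  84  85  83  84  85  85  88 118 169 187 202 224 228 228
  228 228]
 [ 75  73  68  66  65  65  67  65  66  66  65  67  72  75  55  49  56  61
   63  61  58  71 104  93  85  86  85  86  85 111 165 184 197 224 229 229
  228 228]
 [ 87  83  71  65  65  65  64  65  65  64  63  65  76  88  61  46  49  57
   59  55  56  84 113  96  87  87  87  87  87 103 151 181 194 216 229 230
  230 229]
 [ 88  85  74  68  64  63  63  64  63  63  63  63  76  98  82  55  46  49
   52  52  70 113 118  96  88  88  89  90  88 102 148 180 189 206 228 230
  229 229]]
top 40 54 257 283 [  0.957  -0.291 268.774 155.961]
scene 40 94 214 238 [  0.922   0.388 226.537 196.855]
```

>>> arm_command([
  [[4.83, -2.27, 0], [0, 0, 0], 1],
  [[4.83, -2.27, 0], [0, 0, 0], 1],
  [[4.83, -2.27, 0], [0, 0, 0], 1],
  [[4.83, -2.27, 0], [0, 0, 0], 1],
  [[0, 0, 0], [0, 0, -9], 1],
  [[0, 0, 0], [0, 0, -9], 1],
  [[0, 0, 0], [0, 0, -9], 1],
  [[0, 0, 0], [0, 0, -8], 1],
])

```text
time: 11.42
tool_pos: [587.9, -95.8, 241.3]
tcp_rot: [[0.306, -0.952, -0.005], [-0.952, -0.306, 0.005], [-0.006, 0.003, -1.0]]
ft_force: [0.3, -0.6, -0.5]
gripper_width: 85.4
```

```bash
python3 s.py 586.5 -89.5 250 -162.5
```

```text
t 11.425 q6 -2.1572334544124607 pos [587.89  -95.76  241.252] yang -162.19 F [ 0.269 -0.604 -0.499] M [0.003 0.015 0.001] Mz 0.001 w 85.42
shift cm [-0.644 -0.056 -0.871] turn deg [0.176 0.339 0.307]
```

```bash
python3 - <<'E'
from h import *
for n,x0,x1,l in(("top",255.6,284.4,(.957,-.291,268.774,155.961)),("scene",213.2,238.8,(.922,.388,226.537,196.855))):
    f=lambda x:l[3]+(x-l[2])*l[1]/l[0]
    for z in (175,178):
        P,Q=ray(n,x0,f(x0),z),ray(n,x1,f(x1),z);print(n,z,(P+Q)/2,np.linalg.norm(P-Q),np.degrees(np.arctan2(*(Q-P)[1::-1])))
E
```

```text
top 175 [587.198 -90.917 175.   ] 87.22335574852121 -71.29861368674649
top 178 [586.202 -90.842 178.   ] 86.98925338539624 -71.29861368674653
scene 175 [587.09  -82.711 175.   ] 101.55122486569626 103.13105451962272
scene 178 [589.3   -80.037 178.   ] 101.18858491328054 103.13105451962261
```

>>> arm_command([
  [[-0.55, 0, 1], [0.2, 0.3, -0.5], 1],
  [[0, 0, 1.8], [0, 0, 0], 1],
  [[0, 0, 1.8], [0, 0, 0], 1],
  [[0, 0, 1.4], [0, 0, 0], 1],
  [[0, 0, 0], [0, 0, 0], 0.5],
  [[0, 0, 0], [0, 0, 0], 0.4],
], force=20)

```text
time: 12.18
tool_pos: [584.3, -90.0, 173.2]
tcp_rot: [[0.314, -0.949, -0.006], [-0.949, -0.314, 0.003], [-0.004, 0.005, -1.0]]
ft_force: [0.1, 0.1, 0.0]
gripper_width: 51.4
```

```bash
python3 s.py 587 -90.5 176 -161.5; python3 - <<'E'
from h import *
s=ctrl.capture("scene");t=ctrl.capture("top")
cv2.imwrite("pics/both3.png",np.vstack([cv2.resize(t[130:200,160:300],None,fx=4.2,fy=4.2,interpolation=2),cv2.resize(s[180:250,190:330],None,fx=4.2,fy=4.2,interpolation=2)])[:,:,::-1])
E
```

```text
t 12.175 q6 -2.1568153750134473 pos [584.315 -90.045 173.187] yang -161.71 F [0.052 0.134 0.004] M [ 0.015 -0.012 -0.03 ] Mz -0.030 w 51.44
shift cm [ 0.126 -0.239 -0.283] turn deg [ 0.261  0.243 -0.211]
```

View pics/both3.png

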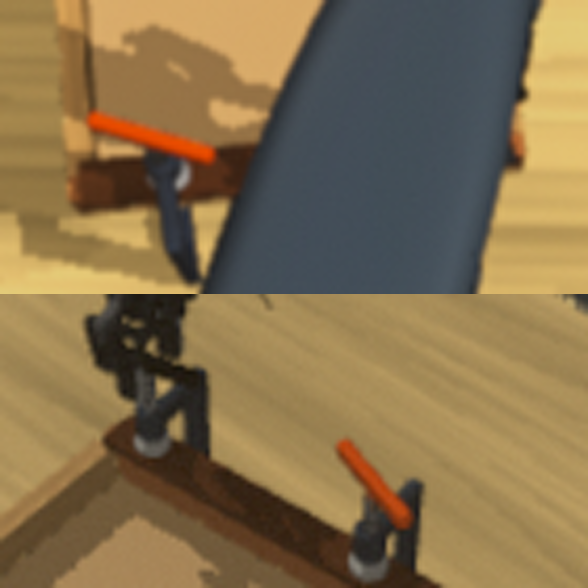

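Both views fit: the orange bar has turned (top crop (92,120)-(213,155)), and the gripper straddles the black bar at about scene crop (142,350). Next I centre it and close with minimum force.

>>> arm_command([
  [[0.12, -0.24, -0.25], [0.2, 0.2, 0], 0.3],
  [[0, 0, 0], [0, 0, 0], 0.24],
  [[0, 0, 0], [0, 0, 0], 0.2],
], force=20)

```text
time: 12.65
tool_pos: [588.5, -90.8, 178.3]
tcp_rot: [[0.314, -0.949, 0.003], [-0.949, -0.314, -0.001], [0.002, -0.003, -1.0]]
ft_force: [-0.7, -1.2, -0.5]
gripper_width: 17.0
```

```bash
python3 s.py 587 -90.5 176 -161.5
```

```text
t 12.65 q6 -2.1557017183847904 pos [588.533 -90.839 178.325] yang -161.71 F [-0.745 -1.238 -0.487] M [-0.019  0.047  0.007] Mz 0.007 w 16.96
shift cm [-0.081  0.136  0.232] turn deg [-0.161 -0.109 -0.211]
```

>>> arm_command([
  [[0, 0.05, 0.15], [0, 0, 0], 0.17],
  [[0, 0, 0], [0, 0, 0], 0.1],
])

```text
time: 12.9
tool_pos: [587.8, -91.2, 177.0]
tcp_rot: [[0.313, -0.95, 0.003], [-0.95, -0.313, -0.001], [0.002, -0.002, -1.0]]
ft_force: [-1.3, -0.8, -0.3]
gripper_width: 11.6
```

```bash
python3 m.py;python3 s.py 587 -90.5 176 -161.5
```

```text
[[-0.191 -1.287 -0.836]
 [-0.225 -1.207 -0.678]
 [-0.213 -0.637 -0.19 ]
 [-0.154 -1.273 -0.65 ]
 [-0.191 -1.492 -0.611]] mean [-0.195 -1.179 -0.593]
13.1 -161.73366224044966
t 13.15 q6 -2.1559970123647827 pos [587.904 -91.168 177.017] yang -161.73 F [-2.355 -0.439  0.45 ] M [-0.187  0.409 -0.198] Mz -0.198 w 11.49
shift cm [-0.092  0.065  0.101] turn deg [-0.145 -0.126 -0.23 ]
```

>>> arm_command([
  [[0, 0, 0], [0, 0, 0.8], 0.05],
])

```text
time: 13.28
tool_pos: [587.9, -91.2, 177.0]
tcp_rot: [[0.3, -0.954, 0.003], [-0.954, -0.3, -0.001], [0.002, -0.002, -1.0]]
ft_force: [-1.8, -0.8, 1.6]
gripper_width: 11.7
```

```bash
python3 m.py
```

```text
[[ 0.069 -1.795 -0.783]
 [ 0.034 -1.549 -0.531]
 [ 0.049 -0.809  0.022]
 [ 0.008 -0.629 -0.577]
 [ 0.063 -1.039 -0.347]] mean [ 0.045 -1.164 -0.443]
13.475 -162.5170168796796
```

>>> arm_command([
  [[0, 0, 0], [0, 0, 0], 0],
], force=60)

```text
time: 13.65
tool_pos: [587.9, -91.2, 177.1]
tcp_rot: [[0.301, -0.954, 0.003], [-0.954, -0.301, -0.001], [0.002, -0.003, -1.0]]
ft_force: [-1.6, -0.1, 2.0]
gripper_width: 10.5
```

```bash
python3 m.py
```

```text
[[ 0.027 -1.602 -0.134]
 [ 0.026 -0.969 -0.58 ]
 [ 0.005 -1.814 -0.624]
 [-0.002 -2.158 -0.594]
 [-0.011 -1.69  -0.351]] mean [ 0.009 -1.647 -0.457]
13.85 -162.51277054112657
```

>>> arm_command([
  [[0, 0, 0], [0, 0, 0.8], 0],
])

```text
time: 14.02
tool_pos: [587.9, -91.2, 177.1]
tcp_rot: [[0.287, -0.958, 0.003], [-0.958, -0.287, -0.001], [0.002, -0.002, -1.0]]
ft_force: [-2.0, -0.1, 0.6]
gripper_width: 10.6
```

```bash
python3 m.py
```

```text
[[ 0.312 -2.032 -0.107]
 [ 0.267 -0.618 -1.612]
 [ 0.226 -1.287  0.414]
 [ 0.242 -1.199 -0.281]
 [ 0.201 -1.163 -0.228]] mean [ 0.25  -1.26  -0.363]
14.225 -163.29281974979
```

>>> arm_command([
  [[0, 0, 0], [0, 0, 0.7], 0],
])

```text
time: 14.4
tool_pos: [587.9, -91.1, 177.1]
tcp_rot: [[0.276, -0.961, 0.003], [-0.961, -0.276, -0.002], [0.002, -0.002, -1.0]]
ft_force: [-1.9, 0.3, 1.7]
gripper_width: 10.5
```

```bash
python3 m.py
```

```text
[[ 0.485 -1.857  0.307]
 [ 0.466 -0.981 -0.537]
 [ 0.521 -1.94  -0.543]
 [ 0.462 -1.381 -0.307]
 [ 0.449 -2.025 -0.507]] mean [ 0.477 -1.637 -0.318]
14.6 -163.9803425377869
```

Holding here at about 0.46–0.48 N m.

```bash
python3 hold.py 25
```

```text
15.85 Mz [0.452 0.475 0.399 0.462 0.431 0.446 0.472 0.484 0.464 0.532 0.471 0.474
 0.486 0.463 0.475 0.461 0.489 0.445 0.512 0.492 0.468 0.496 0.493 0.458
 0.552] mean 0.474 ang -163.98001140034165 -163.99818799263628
```

>>> arm_command([
  [[0, 0, 0], [0, 0, 0], 0.5],
  [[0, 0, 0], [0, 0, 0], 0.5],
  [[0, 0, 0], [0, 0, 0], 0.5],
  [[0, 0, -2], [0, 0, 0], 0.6],
  [[0, 0, -3], [0, 0, 0], 0.8],
  [[0, 0, -3], [0, 0, 0], 1],
  [[-4, 0, -3], [0, 0, 0], 1],
  [[-5, 0, 0], [0, 0, 0], 1],
  [[-6, 0, 0], [0, 0, 0], 1],
  [[0, 0, 0], [0, 0, 0], 1],
])

```text
time: 17.15
tool_pos: [548.2, 57.2, 289.8]
tcp_rot: [[0.268, -0.963, 0.008], [-0.963, -0.268, 0.004], [-0.001, -0.009, -1.0]]
ft_force: [-0.5, -0.3, -0.3]
gripper_width: 85.7
```

```bash
python3 s.py; python3 - <<'E'
from h import *
s=ctrl.capture("scene");t=ctrl.capture("top")
bar("top","o",(170,145,220,175),t)
cv2.imwrite("pics/fin.png",np.vstack([t[60:310],s[130:380]])[:,:,::-1])
E
```

```text
t 17.15 q6 -1.8621087910201672 pos [548.223  57.218 289.803] yang -164.44 F [-0.497 -0.294 -0.255] M [-0.012 -0.083 -0.035] Mz -0.035 w 85.66Traceback (most recent call last):
  File "<stdin>", line 3, in <module>
  File "h.py", line 12, in bar
    i=1+np.argmax(s[1:,4]);ys,xs=np.nonzero(l==i)
        ~~~~~~~~~^^^^^^^^^
    return _wrapfunc(a, 'argmax', axis=axis, out=out, **kwds)
    return bound(*args, **kwds)
ValueError: attempt to get argmax of an empty sequence
```

```bash
python3 - <<'E'
from h import *
s=ctrl.capture("scene");t=ctrl.capture("top")
g=t[148:166,252:290].max(2);ys,xs=np.nonzero(g<40);print(len(xs),cv2.fitLine(np.c_[xs+252,ys+148].astype(np.float32),cv2.DIST_HUBER,0,.01,.01).ravel())
o=cv2.imread("pics/both2.png")
cv2.imwrite("pics/fin.png",np.vstack([t[60:310],s[130:380]])[:,:,::-1])
E
```

```text
63 [  0.957  -0.291 265.9   156.9  ]
```

View pics/fin.png

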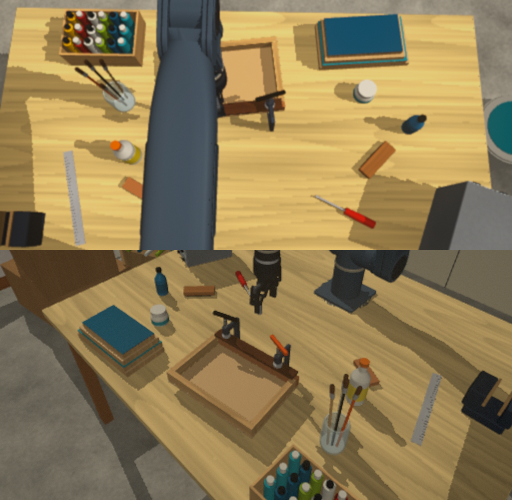

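The black bar's direction is unchanged, at (0.957,-0.291) both before and after. The orange handle is at about (280,345) in the scene half, the gripper is clear of everything at (262,290), and the other things are where they were.

```bash
python3 -c "
from bench import ctrl
print(ctrl.finish_job())"
```

```text
the job is handed in; nothing more can be done
None
```

I tightened the orange clamp, then tested the black one, and handed the job in after about 17 s of the 64 s allowed; it gave no verdict.

- **Orange clamp:** I turned it about 48° clockwise until it resisted. I then held it for about 1.7 s at a mean of 0.49–0.50 N m, a little above the 0.45 asked. The highest single reading was 0.55, and the gripper's angle did not change during the hold.
- **Black clamp:** I gripped it lightly first. The grip was slightly out of line and pulled it about 0.2 N m anticlockwise for under half a second, until I corrected the gripper. I then held a clockwise pull averaging 0.47 N m for about 1.4 s, with a highest single reading of 0.55. The gripper's angle stayed the same to within 0.02°.
- **Last checks:** The black bar's direction in the top picture matched the one taken before I gripped it. Both handles are let go, the gripper is open and clear of everything, and the other things look unmoved. The final automatic angle check on the orange bar failed because the arm hid it from the top camera. I could only see it in the scene picture and in the pictures taken after I released it.
- **Accuracy:** The moment readings have about 0.03 N m of noise, and a similar zero offset, so the pulls above are good to roughly that.

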